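# Lock out the cup sander and hold its belt tensioner open

### The arm

A 7-joint arm with a two-finger parallel gripper is mounted at the origin on the work surface. World frame = base frame: x ahead of the robot, y to its left, z up, the work surface at z = 0. Lengths are in m, angles in rad, forces in N, time in s.
With the tool pointing down it reaches from about 0.425 to 0.925 m from the base axis. Payload 6.8 kg.
Tool frame: the origin (TCP) lies between the finger pads; the fingertips stand finger_overhang ahead of it and the grasp point (between the pads) lies 6 mm ahead of it (finger_overhang is the distance from the TCP to the fingertips, in m); z points along the fingers, y is the line along which they close (so a half turn about z gives the same grasp; the last joint's range is limited). The gripper opens to 85 mm and grips with 20 to 120 N. Pads are 22 mm wide; open, the fingers measure 114 mm over their backs; the gripper's body (76 mm by 85 mm) begins 54 mm behind the grasp point. The pads swing forward as they close: fully open they stand 13 mm farther back than shut.
Start: joints at [-1.39, 0.477, 0.022, 1.555, -0.011, 1.109, -0.083], TCP at [0.192, 0.647, 0.256] pointing down, gripper open.
Joint ranges: [-2.96, 2.96], [-0.34, 2.1], [-1.41, 1.46], [0.24, 2.44], [-1.37, 4.51], [0.17, 1.92], [-2.96, 2.96]. Speed limits (rad/s): [2.39, 2.39, 3.14, 3.14, 3.14, 3.14, 3.14].

### API

Orientations are given as a unit quaternion [w, x, y, z].
In Python, from station import * gives the robot as it stands.
- The arm moves only by the tool drive_tool, never from a script. Its argument "increments" is a list of rows, each an object of numbers: "claw": the finger opening in m, from 0 to 0.0854; "dx", "dy", "dz": the shift along the tool's x, y, z in m; "wx", "wy", "wz": the turn, a rotation vector about the tool's x, y, z in degrees. A call has 1 to 20 rows; each row shifts and turns the commanded pose from where the row before left it, along the tool's axes as they then stand; what a row does not reach is not made up. A row lasts 1/8 s, in which the tool goes at most 62.5 mm and 10.7 degrees, less where a joint would pass 70% of its speed; a pose out of reach is approached as far as the arm can. A call with a gripper value outside its range is refused whole. The fingers move at their own pace and stop on an object; "newtons" is the grip in N (left out, the last holds). Time passes only in rows, so rows that do not move let the fingers close. It gives the time, the measured TCP pose, the force, the opening and the grip force at its end, in the units of the state.
- get_obs(): the state, without advancing time (a new reading comes with each control period).
- read_camera(name): name is "scene" or "top" or "wrist"; returns (picture, depth): 384x512x3 uint8, red, green, blue; 384x512 float32, m along the optical axis (not along the pixel's ray), 0 where there is no reading.
- calibration(name): a dict with "intrinsics" (3x3 intrinsics, pixels), "k1" (the pictures are not rectified: a ray, as slopes to the right and down, at radius r is drawn at 1 + k1 r^2 times it, then the intrinsics apply), "R" (3x3) and "t" (3): a world point X has camera coordinates R X + t; the wrist camera has in their place "mount" (4x4, takes a point from camera to tool coordinates, whose origin is the TCP and whose axes are the flange's). Camera axes: x right, y down, z forward; pixel columns grow to the right and rows downward; lengths in m; the calibration is good to about 2 mm. A picture is of the moment at which its call begins: read the wrist's pose just before it. calibration takes no time and is no camera call.
- hand_in(): hands the job in; it is judged then, once.
The state is a dict: "t": time; "q": joint angles; "joint_vel": joint speeds; "joint_torque": joint torques, N m; "eef_pos": TCP position; "tool_rot": TCP orientation; "contact_force": force on the tool from outside, world axes, zero at the start; "torque": the same for the moment, N m; "gripper_width": opening from 0.0 (shut) to 1.0 (fully open); "grasp_force": force on a finger pad.
Only numpy, scipy, OpenCV 4.12 (cv2) and the standard library are available. Lean on these libraries where they do the work, as an engineer would, in place of code of your own. Each camera call takes 0.05 s, during which the arm holds its last target. There are 200 camera calls.

### The job

The belt of the cup sander is about to be changed. First hang the red lockout tag by its hole on the switch box's sloping peg and let go of it, leaving the tensioner arm alone until it hangs; then swing the tensioner's arm by its yellow upright handle forward against its spring right up to its stop, and finish there, with the gripper still holding it against the stop. Leave the tag hanging on the peg, and leave the other tags, the cups, the brush and the jar where they are.

Things in the scene. Friction and masses are not known exactly. Their poses are not given: they have to be found in the camera images.
- red_tag: the red lockout tag, with a white stripe: plate 110 mm tall (z), 50 mm wide (y), 8 mm thick (x), standing upright in the rack; origin at the centre of its lower edge; a round through-hole of 24 mm (axis x) has its centre 72 mm above the lower edge, so 38 mm below the top edge; about 80 g. Which of the rack's three places it stands in varies. Free above the rack: its upper 85 mm
- red_tag_hole (a point): centre of the red tag's hole, mid-thickness; axes as the tag's (x through the hole, either side is alike)
- yellow_tag: a yellow tag with a black stripe: plate 110 mm tall (z), 50 mm wide (y), 8 mm thick (x), standing upright in the rack; origin at the centre of its lower edge; a round through-hole of 24 mm (axis x) has its centre 72 mm above the lower edge, so 38 mm below the top edge; bystander
- white_tag: a white tag with a blue stripe: plate 110 mm tall (z), 50 mm wide (y), 8 mm thick (x), standing upright in the rack; origin at the centre of its lower edge; a round through-hole of 24 mm (axis x) has its centre 72 mm above the lower edge, so 38 mm below the top edge; bystander
- rack: fixed wooden tag rack, 206 mm long (its y), 45 mm wide (x), 37 mm tall; origin under its centre. Three slots in one line along y, 62 mm apart, 11 mm wide, 25 mm deep (slot floor 12 mm above the table), each holding a tag whose x axis is the rack's x axis; draw a tag straight up
- switch: fixed grey switch box 80 (x) by 100 (y) by 165 mm tall, origin under its centre; the peg sticks out of its -x face, towards the robot. Red and green lamps on top
- peg_root (a point): where the axis of the steel peg leaves the box's -x face, 125 mm above the table; axes as the box's. The peg is round, 10 mm thick, straight, and rises about 12 degrees outwards, along the box's -x; it sticks out 75 mm
- peg_tip (a point): the free end of the peg, on its axis, 141 mm above the table, 75 mm out from the box's face
- machine: fixed cup sander on a green base plate 300 x 300 x 20 mm, origin under its centre: grey motor (top of its pulley at 125 mm) and round sanding disc (top at 81 mm) on the +x side, tensioner on the -x side
- pivot (a point): a point on the tensioner's upright pivot axis, 50 mm above the table; axes as the machine's. The arm is a steel cage (two plates, two black idler wheels between, 26 mm wide) on a blue hub; its red stop post is only a mark
- handle_top (a point): centre of the top of the yellow handle on the tensioner arm: an upright round pin 16 mm thick, 130 mm from the pivot axis, its top 130 mm above the table, free over its upper 54 mm. This point's x axis points from the pivot outwards along the arm
- cage_arm (a joint): tensioner arm angle: 0 at rest (arm points along the machine's +y, leaning 26 degrees to its -x); grows clockwise seen from above, the handle going forward, to the machine's +x, by about 115 mm to the stop at 0.90 rad. A spring always drives it back to 0: about 4 N at the handle at first, 10.5 N at the stop
- cup_a: a brown turned coconut-shell cup on a foot, 75 mm tall, 78 mm across, origin under its foot; bystander, do not shift it
- cup_b: a brown turned coconut-shell cup on a foot, 75 mm tall, 78 mm across, origin under its foot; bystander, do not shift it
- cup_c: a brown turned coconut-shell cup on a foot, 75 mm tall, 78 mm across, origin under its foot; bystander, do not shift it
- brush: a hand brush 200 mm long lying on the table; bystander
- jar: a closed jar, 70 mm across, 90 mm tall, origin under its centre; bystander

How it is judged:
By the outcome, as a careful person would: the job done as asked, in the order asked, and still so for the second after the job is handed in, while the arm keeps its last pose, push and grip.
It also fails if it takes over 58 s, if anything falls off the work surface, if the arm or the gripper's body presses on something with over 40 N, if the wrist force passes 120 N, or if a joint passes its speed limit or range.

## Working session

There is one attempt and no reset: what is moved stays moved. The work goes in short steps, Python scripts to look and compute and a tool call to move; the robot and the scene stay as the last step left them, time stands still between calls to the robot, and variables do not carry over. Pictures are saved under pics/ and viewed, at most 10 in all, crops included, and the job is handed in when it is done.

Besides the shell and the picture viewer there is one more tool, called by a JSON object that holds its "op" and its "data". drive_tool: Moves the arm, as the interface text tells. Its arguments: {"type":"object","properties":{"increments":{"type":"array","items":{"type":"object","properties":{"claw":{"type":"number"},"dx":{"type":"number"},"dy":{"type":"number"},"dz":{"type":"number"},"wx":{"type":"number"},"wy":{"type":"number"},"wz":{"type":"number"}}}},"newtons":{"type":"number"}},"required":["increments"]}

```bash
mkdir -p pics; ls
cat > h.py <<'E'
from station import *
import numpy as np, cv2
def cloud(name):
    o=get_obs(); im,d=read_camera(name); c=calibration(name)
    K=np.array(c["intrinsics"]);k1=c["k1"]
    v,u=np.mgrid[0:im.shape[0],0:im.shape[1]]
    pts=np.stack([u,v],-1).reshape(-1,1,2).astype(np.float64)
    n=cv2.undistortPoints(pts,K,np.array([k1,0,0,0,0.])).reshape(384,512,2)
    P=np.dstack([n*d[...,None],d])
    if "mount" in c:
        from scipy.spatial.transform import Rotation as R
        q=o["tool_rot"];Rt=R.from_quat([q[1],q[2],q[3],q[0]]).as_matrix()
        M=np.array(c["mount"]);W=(P@M[:3,:3].T+M[:3,3])@Rt.T+np.array(o["eef_pos"])
    else: W=(P-np.array(c["t"]))@np.array(c["R"])
    W[d==0]=np.nan
    return im,W
E
python3 - <<'E'
from h import *
print(get_obs())
for n in("scene","top"):
    im,W=cloud(n);np.savez(f"{n}.npz",im=im,W=W)
    cv2.imwrite(f"pics/{n}.png",im[...,::-1])
import station;print([x for x in dir(station) if not x.startswith('_')])
E
```

```text
pics
{'t': 0.0, 'q': array([-1.39007438,  0.47779512,  0.02233292,  1.55638121, -0.01145461,
        1.10927724, -0.0831093 ]), 'joint_vel': array([ 0.0016659 ,  0.00259251, -0.00079212,  0.00121357, -0.00092965,
       -0.0003044 , -0.00024353]), 'joint_torque': array([ 1.29336013e-04, -5.96452439e+01,  1.60799369e+00, -2.81198269e+01,
        1.24275152e-02,  9.17411700e-03, -2.48063679e-05]), 'eef_pos': array([0.19212717, 0.64655438, 0.25535854]), 'tool_rot': array([-4.24777291e-05,  1.43890048e-01,  9.89593302e-01, -8.65397227e-04]), 'contact_force': array([-0.26298634, -0.3852695 , -0.36847327]), 'torque': array([-0.04222783,  0.0200465 , -0.00544582]), 'grasp_force': 0.0, 'gripper_width': 1.00186909512791}
['PlanningError', 'calibration', 'finger_overhang', 'get_obs', 'hand_in', 'read_camera']
```

View pics/scene.png

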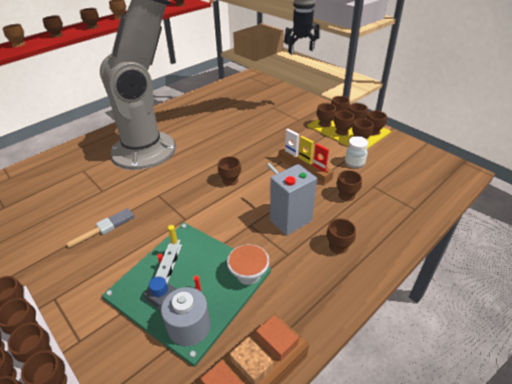

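View pics/top.png

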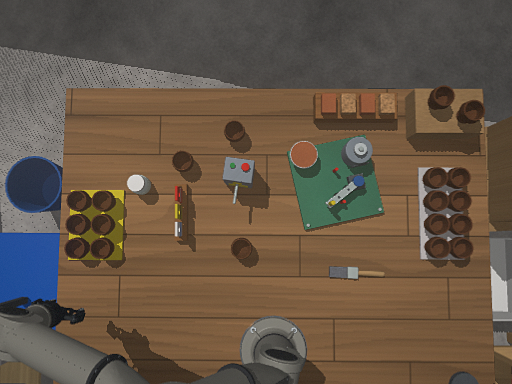

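The rack is at top-view (180,212), with the red tag at its far end (178,193). The switch box is at (239,171) with its peg at (236,194). The machine is at (336,184) with the yellow handle near (331,203).

Run:
```python
from h import *
print(finger_overhang, np.array(calibration("wrist")["mount"]).round(3).tolist())
def L(n):
    z=np.load(n+".npz");im=z["im"];return im,z["W"],cv2.cvtColor(im,cv2.COLOR_RGB2HSV)
def rep(s,m,W):
    p=W[m&np.isfinite(W[...,2])]
    if len(p)<3: print(s,len(p));return
    print(s,len(p),"med",np.median(p,0).round(4),"min",p.min(0).round(3),"max",p.max(0).round(3))
def axis(s,p):
    (c,wh,a)=cv2.minAreaRect(p.astype(np.float32)*1000);print(s,"rect mm",np.round(c,1),np.round(wh,1),round(a,1))
for n in("scene","top"):
    im,W,h=L(n);H,S,V=h[...,0],h[...,1],h[...,2];X,Y,Z=W[...,0],W[...,1],W[...,2]
    rng=(X>.3)&(X<1.05)&(Y>-.45)&(Y<.5)
    red=((H<6)|(H>174))&(S>170);yel=(H>20)&(H<33)&(S>150)
    print(n)
    rack=rng&(Y>.2)&(Y<.36)
    rep("redtag",red&rng&(Y>.2)&(Z>.04),W);rep("yeltag",yel&rng&(Y>.15)&(Z>.04),W)
    rep("whitetag",(S<50)&(V>150)&rng&(Y>.22)&(Y<.3)&(Z>.05)&(Z<.13)&(X<.62),W)
    rep("handle",yel&rng&(Y<.0)&(Z>.05),W)
    hm=yel&rng&(Y<0)&(Z>.12);rep("handletop",hm,W)
    blue=(H>105)&(H<125)&(S>120)&rng&(Y<0)&(Z>.04);rep("hub",blue,W)
    rep("redpost",red&rng&(Y<-.05)&(Z>.05),W)
    top=rng&(Z>.155)&(Z<.172)&(Y>-.05)&(Y<.2);rep("boxtop",top,W);axis("box",W[top][:,:2])
    g=rng&(H>65)&(H<90)&(S>80)&(Z<.03)&(Z>.01)&(Y<0);rep("green",g,W);axis("green",W[g][:,:2])
    pg=rng&(Z>.11)&(Z<.155)&(Y>-.02)&(Y<.18)&(S<60);
    rep("peg?",pg,W)
    if n=="top":
        b=np.argwhere(pg&(X<.68))
        for v,u in b[::3]: print(u,v,W[v,u].round(3))
        rk=rng&(Y>.15)&(Y<.36)&(Z>.03)&(Z<.045)&(X<.7);axis("rack",W[rk][:,:2])
        tg=rng&(Y>.15)&(Y<.36)&(Z>.09)&(Z<.125)&(X<.7);axis("tags",W[tg][:,:2])
    c=cv2.resize(im[110:250,150:400] if n=="top" else im[120:310,130:380],None,fx=3,fy=3,interpolation=cv2.INTER_CUBIC)
    cv2.imwrite(f"pics/{n}_c.png",c[...,::-1])
```

```text
0.025 [[-0.001, -0.953, -0.302, 0.078], [1.0, -0.001, -0.0, -0.0], [0.0, -0.302, 0.953, -0.117], [0.0, 0.0, 0.0, 1.0]]
scene
redtag 226 med [0.5628 0.3394 0.0973] min [0.534 0.335 0.04 ] max [0.587 0.349 0.125]
yeltag 257 med [0.501  0.3376 0.0883] min [0.473 0.334 0.04 ] max [0.524 0.347 0.124]
whitetag 0
handle 102 med [ 0.5347 -0.2005  0.1141] min [ 0.523 -0.206  0.079] max [ 0.539 -0.191  0.131]
handletop 38 med [ 0.5324 -0.1993  0.1281] min [ 0.523 -0.206  0.12 ] max [ 0.537 -0.191  0.131]
hub 286 med [ 0.6188 -0.302   0.0786] min [ 0.588 -0.318  0.05 ] max [ 0.631 -0.282  0.083]
redpost 58 med [ 0.6526 -0.226   0.0681] min [ 0.533 -0.254  0.051] max [ 0.661 -0.217  0.073]
boxtop 738 med [0.6425 0.1224 0.1647] min [0.59  0.07  0.155] max [0.68  0.179 0.172]
box rect mm [635.5 124.1] [100.9  82.9] 82.5
green 7600 med [ 0.6109 -0.2227  0.0195] min [ 0.442 -0.404  0.01 ] max [ 0.794 -0.052  0.025]
green rect mm [ 615.9 -228.1] [300.9 298.6] 13.0
peg? 599 med [0.6687 0.0924 0.1347] min [0.525 0.069 0.11 ] max [0.681 0.17  0.155]
top
redtag 53 med [0.5593 0.3424 0.1211] min [0.535 0.
[... 1096 characters left out ...]
3 [0.593 0.107 0.144]
247 183 [0.592 0.096 0.152]
245 184 [0.592 0.104 0.114]
248 184 [0.591 0.093 0.13 ]
251 184 [0.591 0.083 0.131]
236 186 [0.583 0.134 0.139]
236 187 [0.58  0.134 0.132]
236 188 [0.576 0.134 0.133]
236 189 [0.573 0.135 0.129]
236 190 [0.569 0.134 0.134]
236 191 [0.566 0.134 0.134]
236 192 [0.562 0.134 0.135]
236 193 [0.559 0.134 0.141]
236 194 [0.555 0.134 0.143]
236 195 [0.552 0.134 0.134]
236 196 [0.549 0.134 0.137]
236 197 [0.545 0.134 0.134]
233 199 [0.538 0.144 0.139]
233 200 [0.534 0.144 0.143]
233 201 [0.532 0.144 0.135]
233 202 [0.528 0.144 0.144]
233 203 [0.524 0.143 0.148]
rack rect mm [532.7 255.6] [329.5 208. ] 0.1
tags rect mm [547.7 291.8] [127.6 267.7] 45.7
```

View pics/top_c.png

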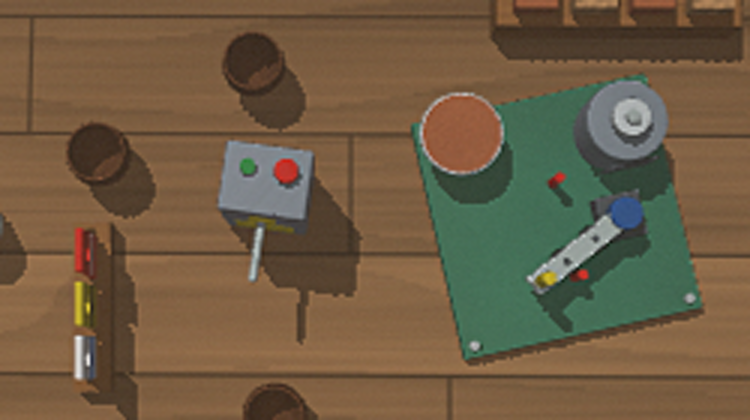

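The crop confirms the red tag is nearest the far end of the rack, and the peg leans slightly to +y (tip crop (252,280)). The measured sizes match the given ones: box 100x81 mm and plate 300 mm. The tag tops are also where they should be. I'll go above the red tag.

{"op": "drive_tool", "data": {"increments": [{"dx":-0.02,"dy":-0.01,"claw":0.085},{"dx":-0.035,"dy":-0.015},{"dx":-0.042,"dy":-0.018},{"dx":-0.042,"dy":-0.018},{"dx":-0.042,"dy":-0.018},{"dx":-0.042,"dy":-0.018},{"dx":-0.042,"dy":-0.018},{"dx":-0.042,"dy":-0.018},{"dx":-0.042,"dy":-0.018},{"dx":-0.041,"dy":-0.017},{"dx":-0.035,"dy":-0.015},{"dx":-0.015,"dy":-0.004},{"wz":-6.5},{"wz":-6.5},{"wz":-6},{},{}], "newtons": 40}}

```text
schema error: expected keys claw, dx, dy, dz, wx, wy, wz
```

```bash
cat >> h.py <<'E'
from scipy.spatial.transform import Rotation as Rn
def yaw(o):
    q=o["tool_rot"];R=Rn.from_quat([q[1],q[2],q[3],q[0]]).as_matrix();return R
def go(target,yawy=None):
    "print world->tool shift; turn in deg of tool y to world angle yawy"
    o=get_obs();R=yaw(o);d=np.array(target)-o["eef_pos"]
    a=np.degrees(np.arctan2(R[1,1],R[0,1]))
    print("tcp",o["eef_pos"].round(4),"ang y",a.round(2),"z",R[:,2].round(4),"shift mm",(R.T@d*1000).round(1))
E
python3 - <<'E'
from h import *
im,W=cloud("wrist");h=cv2.cvtColor(im,cv2.COLOR_RGB2HSV);H,S=h[...,0],h[...,1];Z=W[...,2]
cv2.imwrite("pics/w1.png",im[...,::-1])
red=((H<6)|(H>174))&(S>150)
m=red&(Z>.112)&(Z<.135)&(abs(W[...,0]-.56)<.06)&(abs(W[...,1]-.342)<.06)
p=W[m];print(len(p),np.median(p,0),cv2.minAreaRect((p[:,:2]*1000).astype(np.float32)))
m=(Z>.114)&(Z<.13)&(abs(W[...,1]-.342)<.03)&(W[...,0]<.62)
p=W[m];print(len(p),np.median(p,0),cv2.minAreaRect((p[:,:2]*1000).astype(np.float32)))
go([.56,.342,.129])
E
```

```text
0 [nan nan nan] ((0.0, 0.0), (0.0, 0.0), 0.0)
0 [nan nan nan] ((0.0, 0.0), (0.0, 0.0), 0.0)
tcp [0.1922 0.6467 0.2555] ang y 73.45 z [-3.0e-04 -1.4e-03 -1.0e+00] shift mm [-439.4 -187.1  126.9]
  return _methods._mean(a, axis=axis, dtype=dtype,
  ret = um.true_divide(
```

View pics/w1.png

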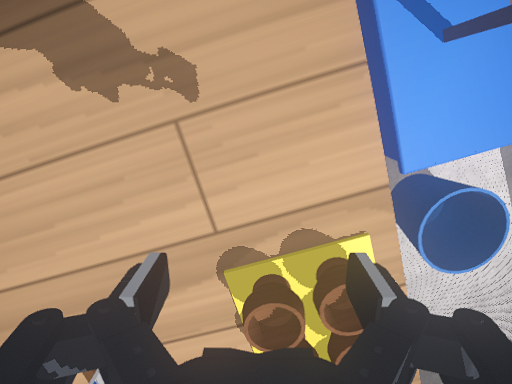

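The move was refused because every row needs all the keys, so the picture only shows the start pose with the fingers at the bottom edge. I'll resend it with full rows.

{"op": "drive_tool", "data": {"increments": [{"claw":0.085,"dx":-0.02,"dy":-0.01,"dz":0,"wx":0,"wy":0,"wz":0},{"claw":0.085,"dx":-0.035,"dy":-0.015,"dz":0,"wx":0,"wy":0,"wz":0},{"claw":0.085,"dx":-0.042,"dy":-0.018,"dz":0,"wx":0,"wy":0,"wz":0},{"claw":0.085,"dx":-0.042,"dy":-0.018,"dz":0,"wx":0,"wy":0,"wz":0},{"claw":0.085,"dx":-0.042,"dy":-0.018,"dz":0,"wx":0,"wy":0,"wz":0},{"claw":0.085,"dx":-0.042,"dy":-0.018,"dz":0,"wx":0,"wy":0,"wz":0},{"claw":0.085,"dx":-0.042,"dy":-0.018,"dz":0,"wx":0,"wy":0,"wz":0},{"claw":0.085,"dx":-0.042,"dy":-0.018,"dz":0,"wx":0,"wy":0,"wz":0},{"claw":0.085,"dx":-0.042,"dy":-0.018,"dz":0,"wx":0,"wy":0,"wz":0},{"claw":0.085,"dx":-0.041,"dy":-0.017,"dz":0,"wx":0,"wy":0,"wz":0},{"claw":0.085,"dx":-0.035,"dy":-0.015,"dz":0,"wx":0,"wy":0,"wz":0},{"claw":0.085,"dx":-0.015,"dy":-0.004,"dz":0,"wx":0,"wy":0,"wz":0},{"claw":0.085,"dx":0,"dy":0,"dz":0,"wx":0,"wy":0,"wz":-6.5},{"claw":0.085,"dx":0,"dy":0,"dz":0,"wx":0,"wy":0,"wz":-6.5},{"claw":0.085,"dx":0,"dy":0,"dz":0,"wx":0,"wy":0,"wz":-6},{"claw":0.085,"dx":0,"dy":0,"dz":0,"wx":0,"wy":0,"wz":0},{"claw":0.085,"dx":0,"dy":0,"dz":0,"wx":0,"wy":0,"wz":0}], "newtons": 40}}

```text
t: 2.28
eef_pos: [0.5604, 0.3427, 0.2563]
tool_rot: [-0.0, -0.021, 1.0, 0.0]
contact_force: [0.7, 0.5, -0.1]
gripper_width: 0.994
grasp_force: 0.0
```

Run:
```python
from h import *
im,W=cloud("wrist");h=cv2.cvtColor(im,cv2.COLOR_RGB2HSV);H,S=h[...,0],h[...,1];Z=W[...,2]
cv2.imwrite("pics/w2.png",im[...,::-1])
red=((H<6)|(H>174))&(S>150)
m=red&(Z>.112)&(Z<.135)&(abs(W[...,0]-.56)<.06)&(abs(W[...,1]-.342)<.06)
p=W[m];print(len(p),np.median(p,0),cv2.minAreaRect((p[:,:2]*1000).astype(np.float32)))
m=(Z>.114)&(Z<.13)&(abs(W[...,1]-.342)<.03)&(W[...,0]<.62)
p=W[m];print(len(p),np.median(p,0),cv2.minAreaRect((p[:,:2]*1000).astype(np.float32)))
go([.56,.342,.129]);print(get_obs()["q"].round(2))
```

```text
537 [0.55702479 0.34202593 0.12103387] ((558.0050659179688, 342.04608154296875), (50.44849395751953, 7.773624420166016), 2.0274817943573)
1932 [0.4873012  0.34076519 0.12111172] ((497.77783203125, 340.9920959472656), (170.89956665039062, 8.092947006225586), 1.1615148782730103)
tcp [0.5605 0.3426 0.2563] ang y 92.38 z [-2.e-04  0.e+00 -1.e+00] shift mm [  0.5  -0.6 127.3]
[-0.7   0.45  0.08  1.61 -0.04  1.09  1.  ]
```

View pics/w2.png

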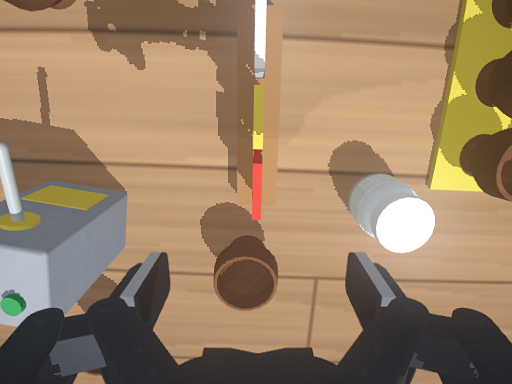

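The wrist view shows the red tag edge-on at (257,185), centred between the open fingers, with the peg and box on the left. The tag centre measures (0.558, 0.342, top 0.121), normal about 91.5°. I'll descend, grip and lift.

{"op": "drive_tool", "data": {"increments": [{"claw":0.085,"dx":0.002,"dy":0,"dz":0.015,"wx":0,"wy":0,"wz":0.8},{"claw":0.085,"dx":0,"dy":-0.0005,"dz":0.03,"wx":0,"wy":0,"wz":0},{"claw":0.085,"dx":0,"dy":0,"dz":0.03,"wx":0,"wy":0,"wz":0},{"claw":0.085,"dx":0,"dy":0,"dz":0.03,"wx":0,"wy":0,"wz":0},{"claw":0.085,"dx":0,"dy":0,"dz":0.015,"wx":0,"wy":0,"wz":0},{"claw":0.085,"dx":0,"dy":0,"dz":0.007,"wx":0,"wy":0,"wz":0},{"claw":0.0,"dx":0,"dy":0,"dz":0,"wx":0,"wy":0,"wz":0},{"claw":0.0,"dx":0,"dy":0,"dz":0,"wx":0,"wy":0,"wz":0},{"claw":0.0,"dx":0,"dy":0,"dz":0,"wx":0,"wy":0,"wz":0},{"claw":0.0,"dx":0,"dy":0,"dz":0,"wx":0,"wy":0,"wz":0},{"claw":0.0,"dx":0,"dy":0,"dz":0,"wx":0,"wy":0,"wz":0},{"claw":0.0,"dx":0,"dy":0,"dz":0,"wx":0,"wy":0,"wz":0},{"claw":0.0,"dx":0,"dy":0,"dz":0,"wx":0,"wy":0,"wz":0}], "newtons": 40}}

```text
t: 3.95
eef_pos: [0.5591, 0.3421, 0.1299]
tool_rot: [0.0, -0.014, 1.0, 0.0]
contact_force: [0.5, 0.3, 5.5]
gripper_width: 0.079
grasp_force: 41.0
```

{"op": "drive_tool", "data": {"increments": [{"claw":0.0,"dx":0,"dy":0,"dz":-0.01,"wx":0,"wy":0,"wz":0},{"claw":0.0,"dx":0,"dy":0,"dz":-0.02,"wx":0,"wy":0,"wz":0},{"claw":0.0,"dx":0,"dy":0,"dz":-0.03,"wx":0,"wy":0,"wz":0},{"claw":0.0,"dx":0,"dy":0,"dz":-0.03,"wx":0,"wy":0,"wz":0},{"claw":0.0,"dx":0,"dy":0,"dz":-0.03,"wx":0,"wy":0,"wz":0},{"claw":0.0,"dx":0,"dy":0,"dz":-0.01,"wx":0,"wy":0,"wz":0},{"claw":0.0,"dx":0,"dy":0,"dz":0,"wx":0,"wy":0,"wz":0}]}}

```text
t: 4.82
eef_pos: [0.5589, 0.342, 0.26]
tool_rot: [0.0, -0.014, 1.0, 0.0]
contact_force: [-1.4, -0.4, -1.0]
gripper_width: 0.082
grasp_force: 40.2
```

Run:
```python
from h import *
z=np.load("top.npz");W=z["W"];m=(W[...,2]>.055)&(W[...,2]<.085)&(W[...,0]<.5)&(W[...,0]>.3)&(abs(W[...,1]-.1)<.1)
p=W[m];print("cup",p.min(0).round(3),p.max(0).round(3))
z=np.load("scene.npz");W=z["W"];im=z["im"];h=cv2.cvtColor(im,cv2.COLOR_RGB2HSV)
m=(W[...,2]>.115)&(W[...,2]<.155)&(W[...,0]<.585)&(W[...,0]>.5)&(abs(W[...,1]-.135)<.03)
print("scene peg",W[m].round(3)[::4],m.sum())
im,W=cloud("wrist");cv2.imwrite("pics/w3.png",im[...,::-1])
h=cv2.cvtColor(im,cv2.COLOR_RGB2HSV);red=((h[...,0]<6)|(h[...,0]>174))&(h[...,1]>150)&(W[...,2]>.1)
print(np.median(W[red],0),W[red].max(0),W[red].min(0),red.sum())
go([.48,.146,.256]);print(get_obs()["gripper_width"])
```

```text
cup [0.334 0.082 0.056] [0.405 0.153 0.082]
scene peg [[0.522 0.139 0.143]
 [0.527 0.137 0.144]
 [0.531 0.134 0.144]
 [0.535 0.134 0.143]
 [0.539 0.135 0.14 ]
 [0.539 0.134 0.137]
 [0.542 0.131 0.137]
 [0.554 0.135 0.141]
 [0.554 0.136 0.138]
 [0.557 0.132 0.138]
 [0.557 0.132 0.134]
 [0.559 0.131 0.132]
 [0.563 0.131 0.131]] 49
[0.54418985 0.34183342 0.25084428] [0.58319312 0.34662945 0.25529397] [0.53237724 0.33757515 0.14346275] 2229
tcp [0.5584 0.3417 0.2588] ang y 91.66 z [-7.e-04 -4.e-04 -1.e+00] shift mm [  84.  -193.4    2.9]
0.07957612538039116
```

{"op": "drive_tool", "data": {"increments": [{"claw":0.0,"dx":0,"dy":0,"dz":0,"wx":0,"wy":0,"wz":9.3},{"claw":0.0,"dx":0,"dy":0,"dz":0,"wx":0,"wy":0,"wz":10},{"claw":0.0,"dx":0,"dy":0,"dz":0,"wx":0,"wy":0,"wz":10},{"claw":0.0,"dx":0,"dy":0,"dz":0,"wx":0,"wy":0,"wz":10},{"claw":0.0,"dx":0,"dy":0,"dz":0,"wx":0,"wy":0,"wz":10},{"claw":0.0,"dx":0,"dy":0,"dz":0,"wx":0,"wy":0,"wz":10},{"claw":0.0,"dx":0,"dy":0,"dz":0,"wx":0,"wy":0,"wz":10},{"claw":0.0,"dx":0,"dy":0,"dz":0,"wx":0,"wy":0,"wz":10},{"claw":0.0,"dx":0,"dy":0,"dz":0,"wx":0,"wy":0,"wz":10},{"claw":0.0,"dx":0,"dy":0,"dz":0,"wx":0,"wy":0,"wz":10},{"claw":0.0,"dx":0,"dy":-0.02,"dz":0,"wx":0,"wy":0,"wz":0},{"claw":0.0,"dx":-0.025,"dy":-0.02,"dz":0,"wx":0,"wy":0,"wz":0},{"claw":0.0,"dx":-0.04,"dy":-0.015,"dz":0,"wx":0,"wy":0,"wz":0},{"claw":0.0,"dx":-0.045,"dy":0,"dz":0,"wx":0,"wy":0,"wz":0},{"claw":0.0,"dx":-0.045,"dy":0,"dz":0,"wx":0,"wy":0,"wz":0},{"claw":0.0,"dx":-0.035,"dy":0,"dz":0,"wx":0,"wy":0,"wz":0},{"claw":0.0,"dx":-0.015,"dy":0,"dz":0.02,"wx":0,"wy":0,"wz":0},{"claw":0.0,"dx":0,"dy":0,"dz":0.035,"wx":0,"wy":0,"wz":0},{"claw":0.0,"dx":0,"dy":0,"dz":0.015,"wx":0,"wy":0,"wz":0},{"claw":0.0,"dx":0,"dy":0,"dz":0,"wx":0,"wy":0,"wz":0}]}}

```text
t: 7.38
eef_pos: [0.4761, 0.1459, 0.1881]
tool_rot: [-0.0, 0.753, 0.659, -0.002]
contact_force: [-0.4, 0.0, -0.2]
gripper_width: 0.078
grasp_force: 40.2
```

Run:
```python
from h import *
for n in("wrist","scene","top"):
    im,W=cloud(n);np.savez(n+"2.npz",im=im,W=W)
    h=cv2.cvtColor(im,cv2.COLOR_RGB2HSV)
    red=((h[...,0]<6)|(h[...,0]>174))&(h[...,1]>150)&(W[...,2]>.06)&(abs(W[...,0]-.477)<.03)&(abs(W[...,1]-.146)<.04)
    p=W[red];print(n,len(p))
    if len(p): print(np.median(p,0).round(3),p.min(0).round(3),p.max(0).round(3),cv2.minAreaRect((p[:,:2]*1000).astype(np.float32)))
    m=(W[...,2]>.12)&(W[...,2]<.152)&(W[...,0]<.588)&(W[...,0]>.515)&(abs(W[...,1]-.135)<.02)
    p=W[m]
    if len(p)>9:
        ii=np.argsort(p[:,0]);print("peg",len(p),[q.mean(0).round(4).tolist() for q in np.array_split(p[ii],5)])
    c=im if n=="wrist" else cv2.resize(im[130:250,220:345] if n=="scene" else im[150:230,190:290],(512,384))
    cv2.imwrite(f"pics/{n}_h.png",c[...,::-1])
a=np.hstack([cv2.resize(cv2.imread(f"pics/{n}_h.png"),(400,300)) for n in("wrist","scene")])
cv2.imwrite("pics/h1.png",a);o=get_obs();go([.477,.146,.188]);print(o["q"].round(2),o["t"])
```

```text
wrist 2245
[0.476 0.16  0.179] [0.468 0.121 0.07 ] [0.482 0.172 0.183] ((474.9355163574219, 146.32073974609375), (50.6826171875, 8.568243026733398), 82.0710678100586)
peg 1695 [[0.5263, 0.1409, 0.142], [0.5387, 0.1396, 0.14], [0.5516, 0.1378, 0.1373], [0.5653, 0.1359, 0.1344], [0.5804, 0.1338, 0.1311]]
scene 295
[0.479 0.142 0.129] [0.471 0.119 0.069] [0.495 0.171 0.197] ((483.09967041015625, 144.0045928955078), (50.8489990234375, 19.77709197998047), 74.69473266601562)
peg 49 [[0.5267, 0.1386, 0.1423], [0.5365, 0.1355, 0.1399], [0.5459, 0.1346, 0.1384], [0.555, 0.1327, 0.1373], [0.5635, 0.133, 0.136]]
top 0
peg 19 [[0.5675, 0.135, 0.1365], [0.5718, 0.1333, 0.1365], [0.5771, 0.1351, 0.1345], [0.5818, 0.1328, 0.1313], [0.5873, 0.1313, 0.1281]]
tcp [0.4776 0.1464 0.1901] ang y -7.63 z [ 1.2e-03  6.0e-04 -1.0e+00] shift mm [-0.5 -0.6  2.1]
[-0.86  0.29  0.52  2.06 -0.2   0.83 -0.36] 7.525
```

View pics/h1.png

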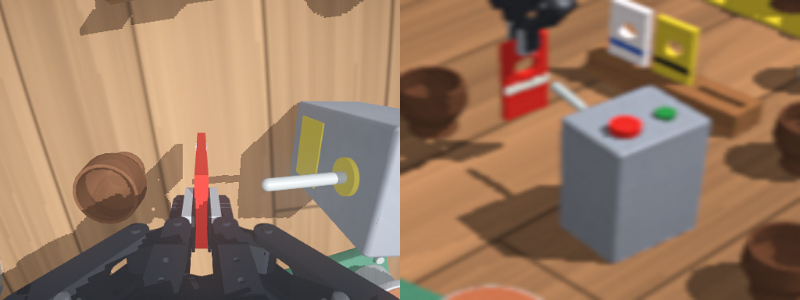

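The views show the tag hanging straight from the fingers, square in front of the peg tip (wrist view (265,185)), with the hole at peg height. The peg line and tag centre agree within about 1 mm, so I'll slide the tag on.

{"op": "drive_tool", "data": {"increments": [{"claw":0.0,"dx":0,"dy":0.01,"dz":0,"wx":0,"wy":0,"wz":0},{"claw":0.0,"dx":0,"dy":0.015,"dz":0,"wx":0,"wy":0,"wz":0},{"claw":0.0,"dx":0,"dy":0.01,"dz":0,"wx":0,"wy":0,"wz":0},{"claw":0.0,"dx":0,"dy":0.008,"dz":0,"wx":0,"wy":0,"wz":0},{"claw":0.0,"dx":0,"dy":0.008,"dz":0.001,"wx":0,"wy":0,"wz":0},{"claw":0.0,"dx":0,"dy":0.008,"dz":0.002,"wx":0,"wy":0,"wz":0},{"claw":0.0,"dx":0,"dy":0.008,"dz":0.002,"wx":0,"wy":0,"wz":0},{"claw":0.0,"dx":0,"dy":0.008,"dz":0.002,"wx":0,"wy":0,"wz":0},{"claw":0.0,"dx":0,"dy":0.005,"dz":0.001,"wx":0,"wy":0,"wz":0},{"claw":0.0,"dx":0,"dy":0,"dz":0,"wx":0,"wy":0,"wz":0}]}}

```text
t: 8.78
eef_pos: [0.5565, 0.1353, 0.1812]
tool_rot: [0.0, 0.753, 0.658, -0.0]
contact_force: [-0.5, -0.7, -0.3]
gripper_width: 0.086
grasp_force: 40.2
```

Run:
```python
from h import *
L=[]
for n in("wrist","scene"):
    im,W=cloud(n)
    h=cv2.cvtColor(im,cv2.COLOR_RGB2HSV)
    red=((h[...,0]<6)|(h[...,0]>174))&(h[...,1]>150)&(W[...,2]>.06)&(abs(W[...,0]-.555)<.03)&(abs(W[...,1]-.135)<.04)
    p=W[red];print(n,len(p),p.min(0).round(3),p.max(0).round(3),cv2.minAreaRect((p[:,:2]*1000).astype(np.float32)))
    L.append(cv2.resize(im if n=="wrist" else im[130:250,220:345],(400,300)))
cv2.imwrite("pics/h2.png",np.hstack(L)[...,::-1])
go([.557,.1355,.18])
```

```text
wrist 2226 [0.549 0.11  0.065] [0.563 0.161 0.177] ((555.3785400390625, 135.81854248046875), (50.812557220458984, 8.588445663452148), 82.01814270019531)
scene 141 [0.551 0.108 0.065] [0.571 0.161 0.174] ((559.9281005859375, 133.94595336914062), (51.146934509277344, 15.739522933959961), 70.98623657226562)
tcp [0.5561 0.1354 0.1813] ang y -7.65 z [-3.e-04  0.e+00 -1.e+00] shift mm [0.2 0.9 1.3]
```

View pics/h2.png

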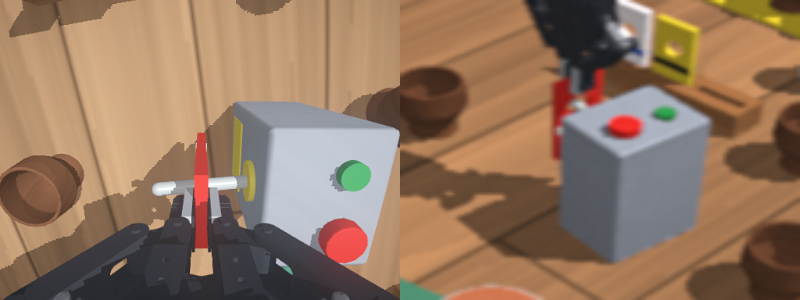

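The peg passes through the hole, showing on both sides of the tag (wrist view (155,188) to (245,182)), with no contact force. I'll lower the tag until it rests.

{"op": "drive_tool", "data": {"increments": [{"claw":0.0,"dx":0,"dy":0,"dz":0.003,"wx":0,"wy":0,"wz":0},{"claw":0.0,"dx":0,"dy":0,"dz":0.003,"wx":0,"wy":0,"wz":0},{"claw":0.0,"dx":0,"dy":0,"dz":0.003,"wx":0,"wy":0,"wz":0},{"claw":0.0,"dx":0,"dy":0,"dz":0,"wx":0,"wy":0,"wz":0}]}}

```text
t: 9.38
eef_pos: [0.5562, 0.1355, 0.1726]
tool_rot: [-0.0, 0.753, 0.658, -0.0]
contact_force: [-3.3, -0.1, 4.2]
gripper_width: 0.085
grasp_force: 41.0
```

It's resting on the peg (4 N). I'll open a little and check.

{"op": "drive_tool", "data": {"increments": [{"claw":0.012,"dx":0,"dy":0,"dz":0,"wx":0,"wy":0,"wz":0},{"claw":0.018,"dx":0,"dy":0,"dz":0,"wx":0,"wy":0,"wz":0},{"claw":0.026,"dx":0,"dy":0,"dz":0,"wx":0,"wy":0,"wz":0},{"claw":0.026,"dx":0,"dy":0,"dz":0,"wx":0,"wy":0,"wz":0},{"claw":0.026,"dx":0,"dy":0,"dz":0,"wx":0,"wy":0,"wz":0},{"claw":0.026,"dx":0,"dy":0,"dz":0,"wx":0,"wy":0,"wz":0}]}}

```text
t: 10.12
eef_pos: [0.5563, 0.1354, 0.1723]
tool_rot: [0.0, 0.753, 0.658, 0.0]
contact_force: [-0.4, 0.5, 0.3]
gripper_width: 0.307
grasp_force: 0.0
```

Run:
```python
from h import *
im,W=cloud("wrist")
h=cv2.cvtColor(im,cv2.COLOR_RGB2HSV)
red=((h[...,0]<6)|(h[...,0]>174))&(h[...,1]>150)&(W[...,2]>.04)&(W[...,2]<.18)&(abs(W[...,0]-.555)<.05)&(abs(W[...,1]-.135)<.04)
p=W[red];print(len(p),p.min(0).round(3),p.max(0).round(3),cv2.minAreaRect((p[:,:2]*1000).astype(np.float32)))
go([.557,.1355,.18])
```

```text
3106 [0.539 0.11  0.056] [0.565 0.163 0.166] ((552.1151733398438, 136.049560546875), (51.620113372802734, 20.575830459594727), 83.093505859375)
tcp [0.5563 0.1354 0.1723] ang y -7.65 z [ 0.  0. -1.] shift mm [ 0.2  0.7 -7.7]
```

{"op": "drive_tool", "data": {"increments": [{"claw":0.026,"dx":0,"dy":0,"dz":-0.006,"wx":0,"wy":0,"wz":0},{"claw":0.026,"dx":0,"dy":0,"dz":-0.01,"wx":0,"wy":0,"wz":0},{"claw":0.026,"dx":0,"dy":0,"dz":-0.014,"wx":0,"wy":0,"wz":0},{"claw":0.026,"dx":0,"dy":0,"dz":-0.03,"wx":0,"wy":0,"wz":0},{"claw":0.026,"dx":0,"dy":0,"dz":-0.02,"wx":0,"wy":0,"wz":0},{"claw":0.026,"dx":0,"dy":0,"dz":0,"wx":0,"wy":0,"wz":0}]}}

```text
t: 10.92
eef_pos: [0.5574, 0.1356, 0.2547]
tool_rot: [0.001, 0.753, 0.658, 0.002]
contact_force: [-1.0, 0.1, -0.6]
gripper_width: 0.305
grasp_force: 0.0
```

Run:
```python
from h import *
im,W=cloud("wrist")
h=cv2.cvtColor(im,cv2.COLOR_RGB2HSV)
red=((h[...,0]<6)|(h[...,0]>174))&(h[...,1]>150)&(W[...,2]>.04)&(W[...,2]<.18)&(abs(W[...,0]-.555)<.05)&(abs(W[...,1]-.135)<.04)
p=W[red];print(len(p),p.min(0).round(3),p.max(0).round(3),cv2.minAreaRect((p[:,:2]*1000).astype(np.float32)))
im2,W2=cloud("top")
cv2.imwrite("pics/h3.png",np.hstack([cv2.resize(im,(400,300)),cv2.resize(im2[130:226,230:358],(400,300))])[...,::-1])
h=cv2.cvtColor(im2,cv2.COLOR_RGB2HSV);yel=(h[...,0]>20)&(h[...,0]<33)&(h[...,1]>150)&(abs(W2[...,0]-.53)<.03)&(abs(W2[...,1]+.2)<.03)&(W2[...,2]>.12)
print("handle",np.median(W2[yel],0))
# geometry of the arm from plate (615.5,-226.5), yaw 13
y=np.radians(13);R=np.array([[np.cos(y),-np.sin(y)],[np.sin(y),np.cos(y)]])
piv=np.array([.6145,-.2985])
for a in (0,.9):
    th=np.radians(90+26)-a; print(a,piv+.13*R@[np.cos(th),np.sin(th)])
th=np.radians(116+13); print("pivot from handle(.531,-.198)",np.array([.531,-.198])-.13*np.array([np.cos(th),np.sin(th)]))
go([.531,-.198,.25]);print(get_obs()["q"].round(2))
```

```text
1380 [0.54  0.11  0.057] [0.565 0.163 0.166] ((552.4390869140625, 136.04000854492188), (50.963775634765625, 20.282068252563477), 81.54518127441406)
handle [ 0.52707961 -0.19783647  0.1287595 ]
0 [ 0.53268835 -0.19747103]
0.9 [ 0.64278378 -0.17161411]
pivot from handle(.531,-.198) [ 0.61281165 -0.29902897]
tcp [0.5561 0.1355 0.2524] ang y -7.64 z [ 2.e-04  4.e-04 -1.e+00] shift mm [-333.8   19.5    2.2]
[-0.78  0.34  0.54  1.84 -0.21  1.02 -0.28]
```

View pics/h3.png

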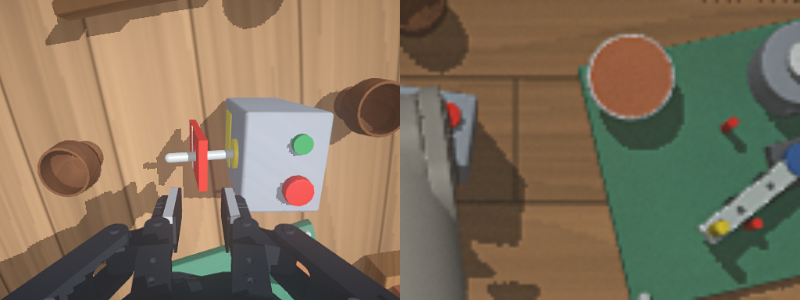

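The tag hangs free on the peg, at wrist view (200,155), leaning square to the peg. The top view puts the handle at about (0.531,-0.198), which matches the pivot geometry. I'll go above it and turn the closing line to the arm's tangent.

{"op": "drive_tool", "data": {"increments": [{"claw":0.026,"dx":-0.015,"dy":0,"dz":0,"wx":0,"wy":0,"wz":0},{"claw":0.026,"dx":-0.03,"dy":0.002,"dz":0,"wx":0,"wy":0,"wz":0},{"claw":0.026,"dx":-0.04,"dy":0.003,"dz":0,"wx":0,"wy":0,"wz":0},{"claw":0.06,"dx":-0.04,"dy":0.003,"dz":0,"wx":0,"wy":0,"wz":0},{"claw":0.06,"dx":-0.04,"dy":0.003,"dz":0,"wx":0,"wy":0,"wz":0},{"claw":0.06,"dx":-0.04,"dy":0.003,"dz":0,"wx":0,"wy":0,"wz":0},{"claw":0.06,"dx":-0.04,"dy":0.003,"dz":0,"wx":0,"wy":0,"wz":0},{"claw":0.06,"dx":-0.04,"dy":0.003,"dz":0,"wx":0,"wy":0,"wz":0},{"claw":0.06,"dx":-0.034,"dy":0,"dz":0,"wx":0,"wy":0,"wz":0},{"claw":0.06,"dx":-0.015,"dy":0,"dz":0,"wx":0,"wy":0,"wz":-6.6},{"claw":0.06,"dx":0,"dy":0,"dz":0,"wx":0,"wy":0,"wz":-10},{"claw":0.06,"dx":0,"dy":0,"dz":0,"wx":0,"wy":0,"wz":-10},{"claw":0.06,"dx":0,"dy":0,"dz":0,"wx":0,"wy":0,"wz":-10},{"claw":0.06,"dx":0,"dy":0,"dz":0,"wx":0,"wy":0,"wz":-10},{"claw":0.06,"dx":0,"dy":0,"dz":0,"wx":0,"wy":0,"wz":0},{"claw":0.06,"dx":0,"dy":0,"dz":0,"wx":0,"wy":0,"wz":0}]}}

```text
t: 13.02
eef_pos: [0.531, -0.1988, 0.2519]
tool_rot: [-0.0, 0.433, 0.901, -0.0]
contact_force: [-0.3, -0.7, -0.3]
gripper_width: 0.702
grasp_force: 0.0
```

Run:
```python
from h import *
im,W=cloud("wrist")
cv2.imwrite("pics/k1.png",im[...,::-1])
h=cv2.cvtColor(im,cv2.COLOR_RGB2HSV);X,Y,Z=W[...,0],W[...,1],W[...,2]
yel=(h[...,0]>20)&(h[...,0]<33)&(h[...,1]>150)&(abs(X-.53)<.04)&(abs(Y+.2)<.04)
for m in(yel&(Z>.123)&(Z<.136),):
    p=W[m];print(len(p),np.median(p,0).round(4),cv2.minEnclosingCircle((p[:,:2]*1000).astype(np.float32)))
b=(h[...,0]>105)&(h[...,0]<125)&(h[...,1]>120)&(Z>.06)&(Z<.1)&(abs(X-.614)<.05)&(abs(Y+.3)<.05)
p=W[b];print("hub",len(p));len(p)and print(p.max(0),cv2.minEnclosingCircle((p[:,:2]*1000).astype(np.float32)))
go([.531,-.198,.117]);print(get_obs()["q"].round(2))
```

```text
11 [ 0.5223 -0.2038  0.1287] ((525.239501953125, -202.93795776367188), 5.557389259338379)
hub 905
[ 0.62681687 -0.28051761  0.08096783] ((608.2161865234375, -299.71539306640625), 19.78276824951172)
tcp [ 0.5312 -0.1987  0.252 ] ang y 38.77 z [-7.e-04 -1.e-04 -1.e+00] shift mm [  0.6   0.3 135. ]
[-0.13  0.32  0.47  1.85 -0.17  1.01  1.09]
```

View pics/k1.png

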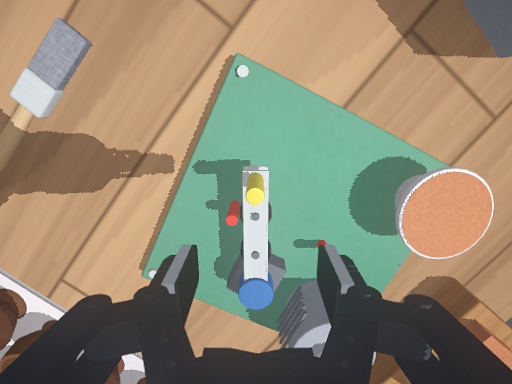

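The handle's top is at (256,195) between the fingers, with the arm pointing straight down the picture and the closing line across it. I'll descend and grip.

{"op": "drive_tool", "data": {"increments": [{"claw":0.06,"dx":0,"dy":0,"dz":0.015,"wx":0,"wy":0,"wz":0},{"claw":0.06,"dx":0,"dy":0,"dz":0.03,"wx":0,"wy":0,"wz":0},{"claw":0.06,"dx":0,"dy":0,"dz":0.035,"wx":0,"wy":0,"wz":0},{"claw":0.06,"dx":0,"dy":0,"dz":0.03,"wx":0,"wy":0,"wz":0},{"claw":0.06,"dx":0,"dy":0,"dz":0.018,"wx":0,"wy":0,"wz":0},{"claw":0.06,"dx":0,"dy":0,"dz":0.006,"wx":0,"wy":0,"wz":0},{"claw":0.0,"dx":0,"dy":0,"dz":0,"wx":0,"wy":0,"wz":0},{"claw":0.0,"dx":0,"dy":0,"dz":0,"wx":0,"wy":0,"wz":0},{"claw":0.0,"dx":0,"dy":0,"dz":0,"wx":0,"wy":0,"wz":0},{"claw":0.0,"dx":0,"dy":0,"dz":0,"wx":0,"wy":0,"wz":0},{"claw":0.0,"dx":0,"dy":0,"dz":0,"wx":0,"wy":0,"wz":0},{"claw":0.0,"dx":0,"dy":0,"dz":0,"wx":0,"wy":0,"wz":0}], "newtons": 60}}

```text
t: 14.58
eef_pos: [0.5313, -0.1992, 0.1194]
tool_rot: [0.0, 0.431, 0.902, -0.0]
contact_force: [-3.0, -0.4, 5.0]
gripper_width: 0.168
grasp_force: 58.3
```

Gripped (14 mm opening, about the pin's 16 mm). I'll swing the arm along the arc for the first 45°.

{"op": "drive_tool", "data": {"increments": [{"claw":0.0,"dx":-0.0002,"dy":0.0073,"dz":0,"wx":0,"wy":0,"wz":3.2},{"claw":0.0,"dx":-0.0002,"dy":0.0073,"dz":0,"wx":0,"wy":0,"wz":3.2},{"claw":0.0,"dx":-0.0002,"dy":0.0073,"dz":0,"wx":0,"wy":0,"wz":3.2},{"claw":0.0,"dx":-0.0002,"dy":0.0073,"dz":0,"wx":0,"wy":0,"wz":3.2},{"claw":0.0,"dx":-0.0002,"dy":0.0073,"dz":0,"wx":0,"wy":0,"wz":3.2},{"claw":0.0,"dx":-0.0002,"dy":0.0073,"dz":0,"wx":0,"wy":0,"wz":3.2},{"claw":0.0,"dx":-0.0002,"dy":0.0073,"dz":0,"wx":0,"wy":0,"wz":3.2},{"claw":0.0,"dx":-0.0002,"dy":0.0073,"dz":0,"wx":0,"wy":0,"wz":3.2},{"claw":0.0,"dx":-0.0002,"dy":0.0073,"dz":0,"wx":0,"wy":0,"wz":3.2},{"claw":0.0,"dx":-0.0002,"dy":0.0073,"dz":0,"wx":0,"wy":0,"wz":3.2},{"claw":0.0,"dx":-0.0002,"dy":0.0073,"dz":0,"wx":0,"wy":0,"wz":3.2},{"claw":0.0,"dx":-0.0002,"dy":0.0073,"dz":0,"wx":0,"wy":0,"wz":3.2},{"claw":0.0,"dx":-0.0002,"dy":0.0073,"dz":0,"wx":0,"wy":0,"wz":3.2},{"claw":0.0,"dx":-0.0002,"dy":0.0073,"dz":0,"wx":0,"wy":0,"wz":3.2},{"claw":0.0,"dx":0,"dy":0,"dz":0,"wx":0,"wy":0,"wz":0},{"claw":0.0,"dx":0,"dy":0,"dz":0,"wx":0,"wy":0,"wz":0}]}}

```text
t: 16.58
eef_pos: [0.6248, -0.1733, 0.1194]
tool_rot: [0.0, 0.743, 0.669, -0.002]
contact_force: [-9.2, -5.5, 6.9]
gripper_width: 0.171
grasp_force: 58.8
```

{"op": "drive_tool", "data": {"increments": [{"claw":0.0,"dx":-0.0004,"dy":0.0036,"dz":0,"wx":0,"wy":0,"wz":1.6},{"claw":0.0,"dx":-0.0004,"dy":0.0036,"dz":0,"wx":0,"wy":0,"wz":1.6},{"claw":0.0,"dx":-0.0004,"dy":0.0036,"dz":0,"wx":0,"wy":0,"wz":1.6},{"claw":0.0,"dx":-0.0002,"dy":0.0022,"dz":0,"wx":0,"wy":0,"wz":1},{"claw":0.0,"dx":0,"dy":0,"dz":0,"wx":0,"wy":0,"wz":0},{"claw":0.0,"dx":0,"dy":0,"dz":0,"wx":0,"wy":0,"wz":0}]}}

```text
t: 17.32
eef_pos: [0.6374, -0.1755, 0.1194]
tool_rot: [-0.0, 0.776, 0.631, -0.002]
contact_force: [-9.6, -3.3, 8.0]
gripper_width: 0.169
grasp_force: 59.0
```

{"op": "drive_tool", "data": {"increments": [{"claw":0.0,"dx":0,"dy":0.002,"dz":0,"wx":0,"wy":0,"wz":0.9},{"claw":0.0,"dx":0,"dy":0.002,"dz":0,"wx":0,"wy":0,"wz":0.5},{"claw":0.0,"dx":0,"dy":0,"dz":0,"wx":0,"wy":0,"wz":0},{"claw":0.0,"dx":0,"dy":0,"dz":0,"wx":0,"wy":0,"wz":0}]}}

```text
t: 17.82
eef_pos: [0.6387, -0.1758, 0.1193]
tool_rot: [-0.003, 0.783, 0.621, -0.003]
contact_force: [-18.9, -0.5, 15.6]
gripper_width: 0.175
grasp_force: 60.2
```

{"op": "drive_tool", "data": {"increments": [{"claw":0.0,"dx":0,"dy":0.001,"dz":0,"wx":0,"wy":0,"wz":0},{"claw":0.0,"dx":0,"dy":0,"dz":0,"wx":0,"wy":0,"wz":0},{"claw":0.0,"dx":0,"dy":0,"dz":0,"wx":0,"wy":0,"wz":0},{"claw":0.0,"dx":0,"dy":0,"dz":0,"wx":0,"wy":0,"wz":0}]}}

```text
t: 18.32
eef_pos: [0.6389, -0.1758, 0.1193]
tool_rot: [-0.004, 0.783, 0.621, -0.003]
contact_force: [-21.5, 1.8, 17.3]
gripper_width: 0.165
grasp_force: 60.9
```

Run:
```python
from h import *
im,W=cloud("scene");cv2.imwrite("pics/f.png",cv2.resize(im[120:345,100:400],(800,600))[...,::-1])
o=get_obs();print(o["contact_force"],o["eef_pos"],o["grasp_force"])
```

```text
[-21.69466227   0.89662463  17.68493357] [ 0.63887477 -0.17585224  0.11931869] 60.91591000556946
```

View pics/f.png

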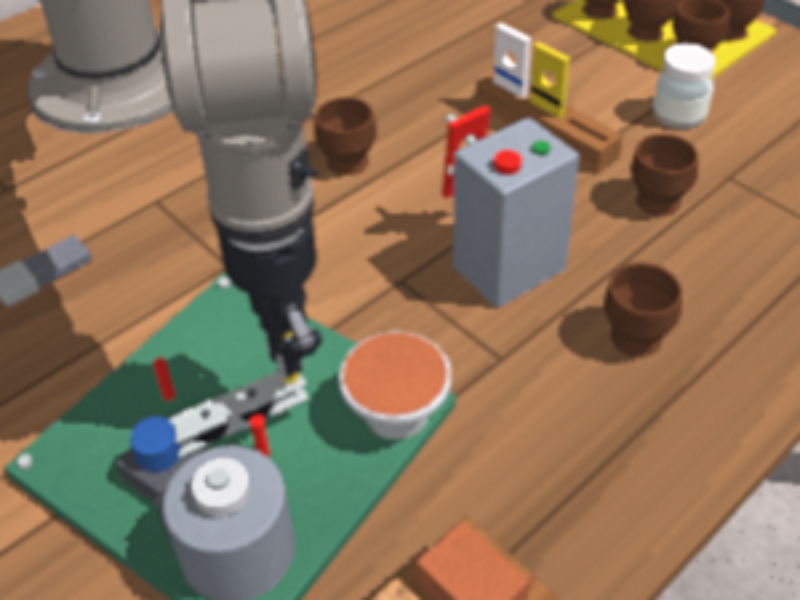

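The tag still hangs on the peg at (465,150). The arm lies against the red stop post at (258,430), held by the gripper; the last 1 mm push only raised the force and did not move it. I'll hand in.

```bash
python3 -c "
from station import *
print(hand_in())"
```

```text
the job is handed in; nothing more can be done
None
```

The red tag hangs free on the peg, and the gripper is holding the tensioner arm against its stop; the job is handed in at about 18 s of the 58 s allowed, with no verdict returned.

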